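Start the mould clamp nuts and back out the crossed one

ROBOT

A 6-joint arm with a two-finger parallel gripper is mounted at the origin on the work surface. World frame = base frame: x ahead of the robot, y to its left, z up, the work surface at z = 0. Lengths are in m, angles in rad, forces in N, time in s.
With the tool pointing down it reaches from about 0.35 to 0.925 m from the base axis. Payload 6.4 kg.
Tool frame: the origin (TCP) lies at the very end of the fingers, on their centre line; the grasp point (between the pads) lies 19 mm behind it; z points along the fingers, y is the line along which they close (so a half turn about z gives the same grasp; the last joint's range is limited). The gripper opens to 94 mm and grips with 3 to 60 N. Pads are 16 mm wide; open, the fingers measure 119 mm over their backs; the gripper's body (75 mm by 177 mm) begins 78 mm behind the grasp point.
Start: joints at [1.136, 0.245, 1.558, -0, 1.339, -0.174], TCP at [0.168, 0.628, 0.205] pointing down, gripper open.
Joint ranges: [-3.13, 3.13], [-1.02, 2.26], [0.13, 2.54], [-0.95, 4.09], [0.21, 2.88], [-2.74, 2.74]. Speed limits (rad/s): [2.57, 2.57, 3.14, 3.14, 3.14, 3.14].

INTERFACE

Orientations are given as a rotation vector (axis times angle).
In Python, from bench import bot gives the robot as it stands.
- The arm moves only by the tool servo_tool, never from a script. Its argument "targets" is a list of rows, each an object of numbers: "x", "y", "z": the shift along the world's x, y, z in units of 0.4 m (1.0 is 0.4 m); "turn": the turn about the world's z in units of 90 degrees (1.0 is 90 degrees); "claw": the closure, from -1 (fully open) to 1 (shut). A call has 1 to 20 rows; each row is the pose to reach, as a shift and turn from the pose commanded when the call began; what a row does not reach only later rows make up. A row lasts 1/8 s, in which the tool goes at most 62.5 mm and 10.7 degrees, less where a joint would pass 70% of its speed; a pose out of reach is approached as far as the arm can. A call with a number of a shift or a turn outside -1 to 1 is refused whole. A call with a gripper value outside its range is refused whole. The fingers move at their own pace and stop on an object; "grip_force" is the grip in N (left out, the last holds). Time passes only in rows, so rows that repeat a pose let the fingers close. It gives the time, the measured TCP pose, the force, the opening and the grip force at its end, in the units of the state.
- bot.state(): the state, without advancing time (a new reading comes with each control period).
- bot.read_camera(name): name is "scene" or "top" or "wrist"; returns a dict with "color" (420x560x3 uint8, red, green, blue), "K" (3x3 intrinsics, pixels), "k1" (the pictures are not rectified: a ray, as slopes to the right and down, at radius r is drawn at 1 + k1 r^2 times it, then the intrinsics apply), "eye" and "attitude" of the camera in the world; the wrist camera has in their place "hand_eye" (4x4, takes a point from camera to tool coordinates, whose origin is the TCP and whose axes are the flange's). Camera axes: x right, y up, looking along -z (the intrinsics and any distortion apply to the point x, -y, -z); pixel columns grow to the right and rows downward; lengths in m; the calibration is good to about 2 mm. A picture is of the moment at which its call begins: read the wrist's pose just before it. There is no depth.
- bot.job_done(): hands the job in; it is judged then, once.
The state is a dict: "clock": time; "qpos": joint angles; "qd": joint speeds; "effort": joint torques, N m; "position": TCP position; "tcp_rot": TCP orientation; "force": force on the tool from outside, world axes, zero at the start; "moment": the same for the moment, N m; "finger_gap": opening from 0.0 (shut) to 1.0 (fully open); "grasp_force": force on a finger pad.
Only numpy, scipy, OpenCV 4.12 (cv2) and the standard library are available. Lean on these libraries where they do the work, as an engineer would, in place of code of your own. Each camera call takes 0.05 s, during which the arm holds its last target. There are 200 camera calls.

TASK

On the clamp board of the plaster mould, start the two red wing nuts, in either order, by turning each gently clockwise from its white mark towards its green mark. One runs freely: leave its pointer on green. The other is cross-threaded: as soon as you feel it resist, well before green, stop without forcing it, turn it back until its pointer is on white again and let go; leave the blue nut as it is.

Things in the scene. Friction and masses are not known exactly. Their poses are not given: they have to be found in the camera images.
- mould: White plaster two-part mould, 210 x 450 x 75 mm, fixed, under a wooden clamp board 115 mm wide whose top is 95 mm above the table. Origin: centre of its underside; y along the board. Two red nuts and a blue one stand on the board in a row along y, in any order, about 145 mm apart, each on a 4 mm dial.
- grip_a (a point): Red wing nut, one of two that look alike. Site: on its axis at grip height: 30 mm above its round black dial (92 mm across), 14 mm below the top of its bar. Bar 65 mm long, 13 mm thick, 30 mm tall, underside 14 mm above the dial: pinch its middle from above across the 13 mm. x = along the bar to its pointer (end with white stripe on top), z = up. It turns in place.
- nut_a (a joint): Turn of the red nut of grip_a on its bush, rad: 0 = pointer on its dial's white mark, growing clockwise seen from above, pi/3 (60 degrees) = on the green mark (the bush being at 0). It starts at 0 to 0.12. Turning freely takes about 0.03 N m; it stays where left. If it is the crossed one (not told which, changes place) it binds at about 0.4 rad and turns no further on its bush.
- bush_a (a joint): Twist of the brass bush (36 mm disc, 5 mm tall) under the red nut of grip_a, rad clockwise: at 0 (within 0.03) while the nut runs freely. Once a crossed nut binds, forcing it on twists the bush too, against a spring of 1.5 N m per rad that brings it back when eased; beyond 0.4 rad (0.6 N m) the thread is ruined.
- grip_b (a point): The other red wing nut. Site: on its axis at grip height: 30 mm above its round black dial (92 mm across), 14 mm below the top of its bar. Bar 65 mm long, 13 mm thick, 30 mm tall, underside 14 mm above the dial: pinch its middle from above across the 13 mm. x = along the bar to its pointer (end with white stripe on top), z = up. It turns in place.
- nut_b (a joint): Turn of the red nut of grip_b on its bush, rad: 0 = pointer on its dial's white mark, growing clockwise seen from above, pi/3 (60 degrees) = on the green mark (the bush being at 0). It starts at 0 to 0.12. Turning freely takes about 0.03 N m; it stays where left. If it is the crossed one (not told which, changes place) it binds at about 0.4 rad and turns no further on its bush.
- bush_b (a joint): Twist of the brass bush (36 mm disc, 5 mm tall) under the red nut of grip_b, rad clockwise: at 0 (within 0.03) while the nut runs freely. Once a crossed nut binds, forcing it on twists the bush too, against a spring of 1.5 N m per rad that brings it back when eased; beyond 0.4 rad (0.6 N m) the thread is ruined.
- nut_c (a joint): Turn of the blue nut of the same shape in the same row, already set with its pointer on its green mark (1.05 rad); not to be turned.

How it is judged:
On the way:
1. the cross-threaded red nut has been turned clockwise until it began to resist (((value of joint bush_a above 0.035 rad and value of joint nut_a above 0.33 rad) or (value of joint bush_b above 0.035 rad and value of joint nut_b above 0.33 rad))), for 0.05 s.
At the end, for the whole second after the job is handed in: The free-running red nut's pointer is on the green mark (within 12 degrees), the cross-threaded red nut's pointer is back on the white mark (within 12 degrees), and both are at rest (((value of joint nut_a between 0.82 and 1.27 rad and value of joint nut_b between -0.22 and 0.22 rad) or (value of joint nut_b between 0.82 and 1.27 rad and value of joint nut_a between -0.22 and 0.22 rad)) and velocity of joint nut_a between -0.05 and 0.05 rad/s and velocity of joint nut_b between -0.05 and 0.05 rad/s); the robot touches nothing.
It fails at once if a cross-threaded nut is forced (its bush twisted more than 0.4 rad) (value of joint any of bush_a, bush_b above 0.4 rad).
It fails at once if the blue nut is turned by more than 12 degrees (value of joint nut_c below 0.83 rad or value of joint nut_c above 1.27 rad).
It also fails if it takes over 54 s, if anything falls off the work surface, if the arm or the gripper's body presses on something with over 40 N, if the wrist force passes 120 N, or if a joint passes its speed limit or range.

## Working session

There is one attempt and no reset: what is moved stays moved. The work goes in short steps, Python scripts to look and compute and a tool call to move; the robot and the scene stay as the last step left them, time stands still between calls to the robot, and variables do not carry over. Pictures are saved under pics/ and viewed, at most 10 in all, crops included, and the job is handed in when it is done.

Besides the shell and the picture viewer there is one more tool, called after "Emit:" as name([rows], argument=value, ...), one row to a line, values as JSON. servo_tool: Moves the arm, as the interface text tells. Its arguments: {"type":"object","properties":{"targets":{"type":"array","items":{"type":"object","properties":{"x":{"type":"number"},"y":{"type":"number"},"z":{"type":"number"},"turn":{"type":"number"},"claw":{"type":"number"}}}},"grip_force":{"type":"number"}},"required":["targets"]}

```bash
mkdir -p pics; cat > h.py <<'E'
import numpy as np,cv2
from bench import bot
def ray(c,uv):
    K=c["K"];p=np.array([(uv[0]-K[0,2])/K[0,0],(uv[1]-K[1,2])/K[1,1]]);q=p.copy()
    for _ in range(20): q=p/(1+c["k1"]*(q@q))
    return np.array([q[0],-q[1],-1.])
def pt(c,uv,z,R=None,eye=None):
    d=R@ray(c,uv);return eye+d*(z-eye[2])/d[2]
E
python3 - <<'E'
from h import *
s=bot.state();print(s)
for n in("top","scene"):
    c=bot.read_camera(n);cv2.imwrite(f"pics/{n}1.png",c["color"][...,::-1]);print(n,c["eye"],c["attitude"],c["K"],c["k1"])
E
```

```text
{'clock': 0.0, 'qpos': array([ 1.13588401e+00,  2.45804957e-01,  1.55895664e+00, -4.05361123e-05,
        1.33870014e+00, -1.74082355e-01]), 'qd': array([-1.00095043e-03, -2.36577774e-04, -6.00455319e-05, -6.38197544e-04,
        6.12160654e-04,  1.46421147e-04]), 'effort': array([-7.57394992e-04, -4.15827799e+01, -3.14601445e+01,  6.84585655e-02,
        3.31247225e-02, -1.18448420e-04]), 'position': array([0.16736914, 0.62748117, 0.20438203]), 'tcp_rot': array([-4.08467615e-01, -3.11439663e+00,  2.81900800e-03]), 'force': array([0.03324421, 0.07350791, 1.26287074]), 'moment': array([-0.01785601, -0.01065581, -0.00478143]), 'grasp_force': 0.0, 'finger_gap': 1.001952820710063}
top [0.44040293 0.02677331 0.72906359] [ 0.13969809 -0.16032686 -1.53775602] [[379.62974454   0.         278.08783434]
 [  0.         379.62974454 208.10497418]
 [  0.           0.           1.        ]] 5.080623935689153e-05
scene [0.87456664 0.4451653  0.67204977] [0.31631733 0.91051384 2.33297256] [[420.93070926   0.         286.09265927]
 [  0.         420.93070926 221.33259106]
 [  0.           0.           1.        ]] -0.007891313237760782
```

View pics/top1.png

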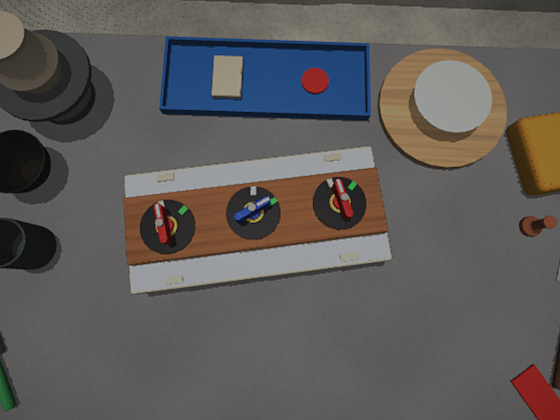

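View pics/scene1.png

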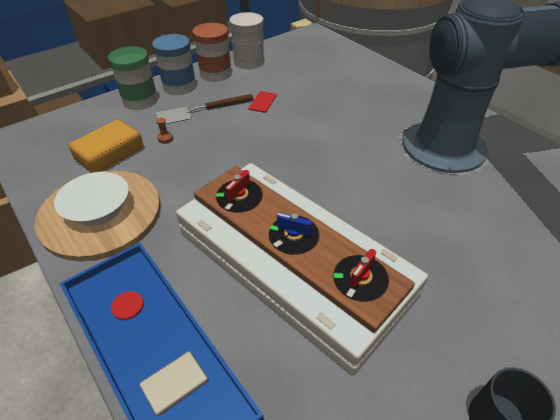

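The top picture shows the red nuts at about (162,223) and (342,200), with the blue one at (253,210). The white marks are up from the dial centres and the green marks up-right. Next I'll measure on the planes.

```bash
cat > m.py <<'E'
from h import *
from scipy.spatial.transform import Rotation as Ro
import sys
c=bot.read_camera("top");R=Ro.from_rotvec(c["attitude"]).as_matrix();e=c["eye"]
im=c["color"];hsv=cv2.cvtColor(im,cv2.COLOR_RGB2HSV);H,S,V=[hsv[...,i].astype(int) for i in range(3)]
P=lambda uv,z:pt(c,uv,z,R,e)[:2]
def cen(m): y,x=np.nonzero(m);return np.array([x.mean(),y.mean()])
yy,xx=np.mgrid[:420,:560]
for n,(u,v) in dict(L=(167,226),C=(253,212),R=(340,203)).items():
    near=np.hypot(xx-u,yy-v)<36
    brown=(V>60)&(S>90)&(H<15)&near
    blk=((V<45)&near).astype(np.uint8)
    cn,_=cv2.findContours(blk,cv2.RETR_EXTERNAL,cv2.CHAIN_APPROX_NONE)
    el=cv2.fitEllipse(cv2.convexHull(max(cn,key=cv2.contourArea)))
    d=P(el[0],.099)
    g=(H>45)&(H<80)&(S>120)&(V>60)&near; w=(S<60)&(V>110)&near&(np.hypot(xx-u,yy-v)<30)
    a=lambda q:np.degrees(np.arctan2(*(q-d)[::-1]))
    red=((H<8)|(H>172))&(S>150)&(V>60)&near
    gm=P(cen(g),.099)
    print(n,"dial",d,el[1],"green",a(gm),np.linalg.norm(gm-d),g.sum())
    k,l,st,ce=cv2.connectedComponentsWithStats(w.astype(np.uint8))
    for i in range(1,k):
        if st[i,4]>4:
            q=P(ce[i],.099);q2=P(ce[i],.143);print("  white",ce[i],st[i,4],"@dial",a(q),np.linalg.norm(q-d),"@top",a(q2),np.linalg.norm(q2-d))
    if n!="C":
        y,x=np.nonzero(red); tp=np.array([P((i,j),.143) for i,j in zip(x,y)]); 
        r=cv2.minAreaRect(np.c_[x,y].astype(np.float32));print("  red",len(x),r,V[red].min(),V[red].max(),np.percentile(V[red],[20,50,80]))
cr=[cv2.resize(im[v-45:v+45,u-45:u+45],(390,390),interpolation=cv2.INTER_CUBIC) for u,v in((167,226),(340,203))]
cv2.imwrite("pics/"+sys.argv[1],np.hstack(cr)[...,::-1])
E
python3 m.py crop1.png
```

```text
L dial [0.52601176 0.20432872] (52.62557601928711, 55.16234588623047) green -38.62231679206089 0.03788201729632164 56
  white [161.0952381  202.52380952] 21 @dial 18.168735547443095 0.04275112356057903 @top 0.00024664152459645793 0.03180458437580171
  white [157.52272727 210.45454545] 44 @dial 34.0470399969798 0.032414775161271864 @top 13.268519674549951 0.01952535662014008
  white [158.63636364 221.95454545] 44 @dial 63.10859385434933 0.01637792549840493 @top 52.473086092679495 0.0014972241358584982
  red 258 ((163.8163299560547, 222.60809326171875), (38.56650924682617, 16.315196990966797), 79.50852966308594) 61 167 [106.8 145.  153. ]
C dial [0.57869992 0.06880098] (20.913393020629883, 44.48249435424805) green -95.11752678051117 0.03963284043651553 40
  white [252.8125 190.125 ] 48 @dial -18.947714348398907 0.0148992712774686 @top -65.10769286682023 0.008196435496482307
  white [262.87755102 201.04081633] 49 @dial -101.03119484967179 0.023051252856065026 @top -119.8483950559778 0.027647907749494816
  white [251.43181818 206.88636364] 44 @dial -166.41385121319948 0.015512913075316303 @top -165.04840437444975 0.02451360172967266
R dial [ 0.57480397 -0.08318319] (51.335060119628906, 52.98947525024414) green -35.013660461452034 0.03862612343847298 55
  white [329.875 181.975] 40 @dial 23.137710813810024 0.039541471653093234 @top 42.166682636775796 0.032968178213556555
  white [339.58139535 185.53488372] 43 @dial -2.141733265407415 0.03058587758074498 @top 19.155959797450073 0.020160584652860105
  white [344.34210526 196.39473684] 38 @dial -38.140552631752016 0.01488943638201464 @top -30.13349325193783 0.0017423975333276558
  red 263 ((339.80267333984375, 198.4893798828125), (40.493995666503906, 15.838866233825684), 70.46334838867188) 61 164 [104. 146. 154.]
```

View pics/crop1.png

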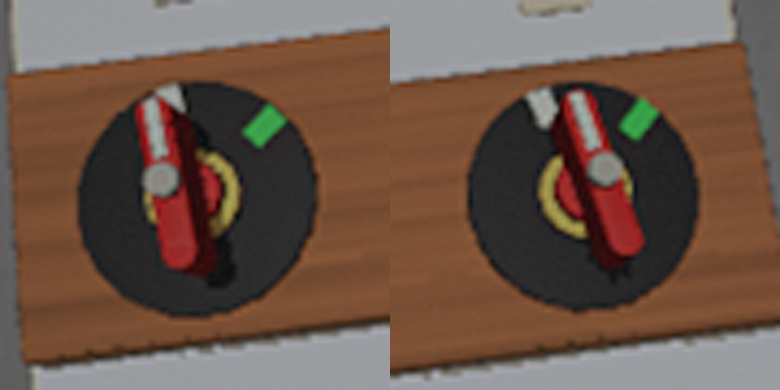

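The crop shows both bars leaning with perspective. Left stripe and stud give a heading of about 10–13 deg, right about 20–23 deg, both near their white marks. I'll move above the left nut and refine with the wrist camera.

Emit:
servo_tool([
  {"z":0.12},
  {"z":0.24},
  {"x":0.9,"y":-1,"z":0.24,"turn":0.3},
  {"x":0.9,"y":-1,"z":0.24,"turn":0.3},
  {"x":0.9,"y":-1,"z":0.24,"turn":0.3},
  {"x":0.9,"y":-1,"z":0.24,"turn":0.3},
  {"x":0.9,"y":-1,"z":0.24,"turn":0.3},
  {"x":0.9,"y":-1,"z":0.24,"turn":0.3},
  {"x":0.9,"y":-1,"z":0.24,"turn":0.3},
  {"x":0.9,"y":-1,"z":0.24,"turn":0.3},
  {"x":0.9,"y":-1,"z":0.24,"turn":0.3},
  {"x":0.9,"y":-1,"z":0.24,"turn":0.3},
  {"x":0.9,"y":-1,"z":0.24,"turn":0.3},
], grip_force=30)

```text
$.targets[0]: bad value
```

```bash
python3 - <<'E'
from h import *
from scipy.spatial.transform import Rotation as Ro
s=bot.state();c=bot.read_camera("wrist");cv2.imwrite("pics/w1.png",c["color"][...,::-1])
print(s["clock"],s["position"],s["tcp_rot"],s["qpos"],s["moment"],c["hand_eye"],c["K"],c["k1"])
E
```

```text
0.15 [0.16737742 0.62760334 0.20458664] [-4.08371045e-01 -3.11443987e+00  2.23752121e-03] [ 1.13591661e+00  2.45674136e-01  1.55873167e+00  4.42731215e-05
  1.33869377e+00 -1.74133878e-01] [0.00855611 0.00025915 0.00783381] [[ 1.26591357e-04  9.70871469e-01  2.39600866e-01  6.93192060e-02]
 [ 9.99999916e-01 -2.92371797e-05 -4.09872485e-04  8.35663071e-04]
 [-3.90928248e-04  2.39600898e-01 -9.70871391e-01 -1.78857249e-01]
 [ 0.00000000e+00  0.00000000e+00  0.00000000e+00  1.00000000e+00]] [[322.22562996   0.         275.25986629]
 [  0.         322.22562996 207.01461397]
 [  0.           0.           1.        ]] -0.060469374551052286
```

View pics/w1.png

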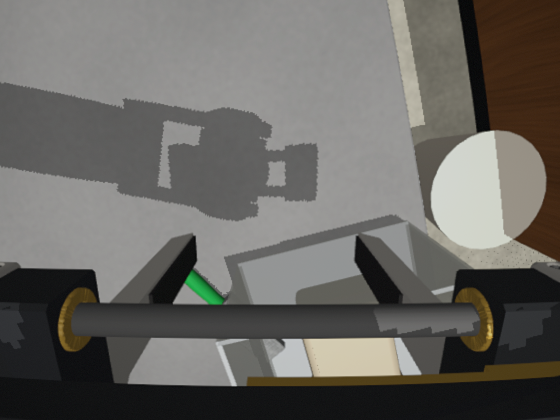

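The move was refused because rows need every field, so this picture still shows the start pose: fingers at the bottom centre with a tray under them. I'll resend with all fields.

Emit:
servo_tool([
  {"x":0,"y":0,"z":0.12,"turn":0,"claw":-1},
  {"x":0,"y":0,"z":0.24,"turn":0,"claw":-1},
  {"x":0.9,"y":-1,"z":0.24,"turn":0.3,"claw":-1},
  {"x":0.9,"y":-1,"z":0.24,"turn":0.3,"claw":-1},
  {"x":0.9,"y":-1,"z":0.24,"turn":0.3,"claw":-1},
  {"x":0.9,"y":-1,"z":0.24,"turn":0.3,"claw":-1},
  {"x":0.9,"y":-1,"z":0.24,"turn":0.3,"claw":-1},
  {"x":0.9,"y":-1,"z":0.24,"turn":0.3,"claw":-1},
  {"x":0.9,"y":-1,"z":0.24,"turn":0.3,"claw":-1},
  {"x":0.9,"y":-1,"z":0.24,"turn":0.3,"claw":-1},
  {"x":0.9,"y":-1,"z":0.24,"turn":0.3,"claw":-1},
  {"x":0.9,"y":-1,"z":0.24,"turn":0.3,"claw":-1},
  {"x":0.9,"y":-1,"z":0.24,"turn":0.3,"claw":-1},
], grip_force=30)

```text
clock: 1.82
position: [0.5271, 0.2284, 0.3012]
tcp_rot: [0.33, -3.124, -0.0]
force: [-0.1, 0.1, 0.7]
finger_gap: 0.999
grasp_force: 0.0
```

```bash
python3 - <<'E'
from h import *
s=bot.state();c=bot.read_camera("wrist");cv2.imwrite("pics/w2.png",c["color"][...,::-1])
print(s["clock"],s["position"],s["tcp_rot"],s["qpos"],s["moment"])
E
```

```text
1.825 [0.52714795 0.22839762 0.3012309 ] [ 3.30110514e-01 -3.12354302e+00 -4.36697137e-04] [ 2.11409453e-01  4.61692834e-03  1.64722269e+00  3.46919822e-04
  1.49037415e+00 -1.57000241e+00] [0.07401918 0.04026062 0.02006576]
```

View pics/w2.png

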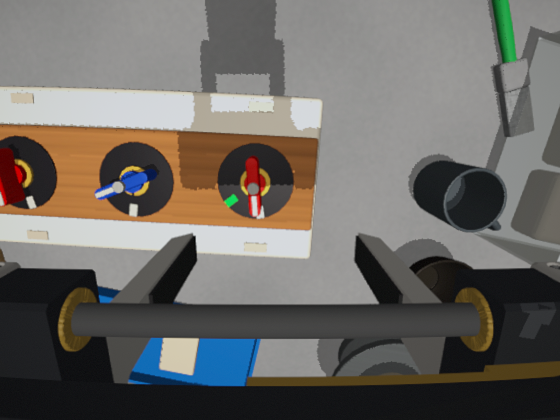

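The wrist picture shows the left nut at (255,185), with its stripe near (255,202), green at (231,201) and white at (260,213). It is almost straight below the camera, so I'll measure it here.

```bash
cat > w.py <<'E'
from h import *
from scipy.spatial.transform import Rotation as Ro
import sys
u,v=int(sys.argv[1]),int(sys.argv[2])
s=bot.state();c=bot.read_camera("wrist");T=c["hand_eye"];Rt=Ro.from_rotvec(s["tcp_rot"]).as_matrix()
R=Rt@T[:3,:3];e=s["position"]+Rt@T[:3,3];im=c["color"]
P=lambda uv,z:pt(c,uv,z,R,e)[:2]
hsv=cv2.cvtColor(im,cv2.COLOR_RGB2HSV);H,S,V=[hsv[...,i].astype(int) for i in range(3)]
yy,xx=np.mgrid[:420,:560];near=np.hypot(xx-u,yy-v)<44
brd=((S<110)&(V<60)&near)|(np.hypot(xx-u,yy-v)<25)
cn,_=cv2.findContours(cv2.morphologyEx(brd.astype(np.uint8),cv2.MORPH_OPEN,np.ones((7,7))),cv2.RETR_EXTERNAL,cv2.CHAIN_APPROX_NONE)
el=cv2.fitEllipse(cv2.convexHull(max(cn,key=cv2.contourArea)));d=P(el[0],.099)
cen=lambda m:np.array([xx[m].mean(),yy[m].mean()])
a=lambda q,o:np.degrees(np.arctan2(*(q-o)[::-1]))
brass=near&(H>15)&(H<35)&(S>90)&(V>70)&(np.hypot(xx-u,yy-v)<22)
b=cv2.fitEllipse(cv2.convexHull(np.argwhere(brass)[:,::-1].astype(np.int32)));bc=P(b[0],.104)
print("dial",el,d,"brass",b,bc)
g=(H>45)&(H<80)&(S>120)&(V>60)&near;gm=P(cen(g),.099);print("green",a(gm,d),np.linalg.norm(gm-d),"via brass",a(gm,bc))
red=((H<8)|(H>172))&(S>150)&(V>60)&near
r=cv2.minAreaRect(np.argwhere(red)[:,::-1].astype(np.float32));print("red",r,P(r[0],.143))
bx=cv2.boxPoints(r);q=[P(p,.143) for p in bx];print("box edges heading",a(q[0],q[1]),a(q[1],q[2]),np.linalg.norm(q[0]-q[1]),np.linalg.norm(q[1]-q[2]))
k,l,st,ce=cv2.connectedComponentsWithStats(((S<70)&(V>90)&near&(np.hypot(xx-u,yy-v)<34)).astype(np.uint8))
for i in range(1,k):
    if st[i,4]>5:
        t=P(ce[i],.143);o=P(ce[i],.099);print("white",ce[i],st[i,4],"top",t,a(t,d),np.linalg.norm(t-d),"dial",a(o,d),np.linalg.norm(o-d))
E
python3 w.py 255 181
```

```text
dial ((254.51724243164062, 174.27362060546875), (60.725440979003906, 72.80941772460938), 90.43002319335938) [0.51728566 0.20251764] brass ((254.40487670898438, 181.88851928710938), (30.104551315307617, 30.90689468383789), 89.732177734375) [0.52542422 0.20432211]
green -31.021018475509067 0.043111224974686134 via brass -39.82464230674145
red ((254.0, 185.5), (59.0, 20.0), 90.0) [0.52247485 0.20577338]
box edges heading -77.94812186972824 -168.33641281948178 0.020795410993767274 0.06351963891381064
white [252.14285714 188.21428571] 98 top [0.5257583  0.20441252] 12.606579185330148 0.008681944452057689 dial 1.6870224675655512 0.01713293357780013
white [253.60869565 205.13043478] 92 top [0.54357784 0.20953677] 14.947457950138341 0.027212988220584787 dial 9.590217510755453 0.03779815432110057
white [261.42424242 210.54545455] 33 top [0.54771034 0.21897064] 28.403544963781 0.034588469567731865 dial 22.019218066534126 0.04524156880111476
```

Emit:
servo_tool([
  {"x":-0.004,"y":-0.06,"z":-0.1,"turn":0.044,"claw":-1},
  {"x":-0.004,"y":-0.06,"z":-0.25,"turn":0.044,"claw":-1},
  {"x":-0.004,"y":-0.06,"z":-0.36,"turn":0.044,"claw":-1},
  {"x":-0.004,"y":-0.06,"z":-0.42,"turn":0.044,"claw":-1},
  {"x":-0.004,"y":-0.06,"z":-0.478,"turn":0.044,"claw":-1},
  {"x":-0.004,"y":-0.06,"z":-0.478,"turn":0.044,"claw":-1},
  {"x":-0.004,"y":-0.06,"z":-0.478,"turn":0.044,"claw":0.6},
  {"x":-0.004,"y":-0.06,"z":-0.478,"turn":0.044,"claw":1},
  {"x":-0.004,"y":-0.06,"z":-0.478,"turn":0.044,"claw":1},
  {"x":-0.004,"y":-0.06,"z":-0.478,"turn":0.044,"claw":1},
  {"x":-0.004,"y":-0.06,"z":-0.478,"turn":0.044,"claw":1},
  {"x":-0.004,"y":-0.06,"z":-0.478,"turn":0.044,"claw":1},
  {"x":-0.004,"y":-0.06,"z":-0.478,"turn":0.044,"claw":1},
], grip_force=30)

```text
clock: 3.55
position: [0.526, 0.204, 0.1102]
tcp_rot: [0.438, -3.111, 0.0]
force: [0.3, -0.5, 0.6]
finger_gap: 0.292
grasp_force: 0.0
```

```bash
cat > st.py <<'E'
from h import *
from scipy.spatial.transform import Rotation as Ro
s=bot.state();R=Ro.from_rotvec(s["tcp_rot"]).as_matrix();h=np.degrees(np.arctan2(R[1,1],R[0,1]))
print(s["clock"],s["position"],"bar heading",(h-90),"F",s["force"],"M",s["moment"],s["effort"][5],s["finger_gap"],s["grasp_force"],s["qpos"][5])
E
python3 st.py
```

```text
3.55 [0.52599229 0.20400644 0.1102131 ] bar heading 16.013918087067964 F [ 0.31235234 -0.48423666  0.62825627] M [ 0.03448318 -0.01471101  0.02013307] 0.00011406133808122831 0.2915996256200429 0.0 -1.6812388416121273
```

Emit:
servo_tool([
  {"x":0,"y":0,"z":0,"turn":0,"claw":1},
  {"x":0,"y":0,"z":0,"turn":0,"claw":1},
  {"x":0,"y":0,"z":0,"turn":0,"claw":1},
  {"x":0,"y":0,"z":0,"turn":0,"claw":1},
])

```text
clock: 4.05
position: [0.5261, 0.2037, 0.1102]
tcp_rot: [-0.438, 3.111, -0.001]
force: [0.3, -2.8, -0.2]
finger_gap: 0.25
grasp_force: 30.0
```

```bash
python3 st.py
```

```text
4.05 [0.52609716 0.20366603 0.11024451] bar heading 16.018811605722945 F [ 0.25146541 -2.84215081 -0.22706255] M [-0.72964954 -0.12464417  0.01627434] 0.0006931017560418695 0.2503198330420342 29.999771118164062 -1.6812373239214313
```

The opening stopped at 23.5 mm against the 13 mm expected, so the tips are on the hub below the bar. I'll open a little, rise 7 mm and close again.

Emit:
servo_tool([
  {"x":0,"y":0,"z":0,"turn":0,"claw":0.2},
  {"x":0,"y":0,"z":0,"turn":0,"claw":0.2},
  {"x":0,"y":0,"z":0.018,"turn":0,"claw":0.2},
  {"x":0,"y":0,"z":0.018,"turn":0,"claw":1},
  {"x":0,"y":0,"z":0.018,"turn":0,"claw":1},
  {"x":0,"y":0,"z":0.018,"turn":0,"claw":1},
  {"x":0,"y":0,"z":0.018,"turn":0,"claw":1},
  {"x":0,"y":0,"z":0.018,"turn":0,"claw":1},
  {"x":0,"y":0,"z":0.018,"turn":0,"claw":1},
])

```text
clock: 5.18
position: [0.5261, 0.2037, 0.1174]
tcp_rot: [0.438, -3.111, 0.001]
force: [0.4, -3.2, -0.4]
finger_gap: 0.142
grasp_force: 30.0
```

```bash
python3 st.py
```

```text
5.175 [0.52608587 0.20370245 0.11741689] bar heading 16.01784419599106 F [ 0.37140864 -3.22366367 -0.41588081] M [-0.5429292  -0.11115121 -0.061977  ] -0.008244345663115382 0.14158989484390852 29.991608262062073 -1.6812561094739409
```

Opening is now 13.3 mm: held across the bar. I'll turn gently clockwise in small steps.

Emit:
servo_tool([
  {"x":0,"y":0,"z":0,"turn":-0.05,"claw":1},
  {"x":0,"y":0,"z":0,"turn":-0.1,"claw":1},
  {"x":0,"y":0,"z":0,"turn":-0.15,"claw":1},
  {"x":0,"y":0,"z":0,"turn":-0.15,"claw":1},
])

```text
clock: 5.68
position: [0.5261, 0.2037, 0.1174]
tcp_rot: [-0.071, 3.141, -0.001]
force: [0.2, -4.1, 0.8]
finger_gap: 0.132
grasp_force: 30.0
```

```bash
python3 st.py
```

```text
5.675 [0.52608764 0.20366981 0.11744002] bar heading 2.575652806309364 F [ 0.2260515  -4.06020707  0.83636647] M [-0.7215395  -0.15429048  0.01966917] 0.1773890247568488 0.13174205864649877 29.993106722831726 -1.4465948712719372
```

Emit:
servo_tool([
  {"x":0,"y":0,"z":0,"turn":-0.04,"claw":1},
  {"x":0,"y":0,"z":0,"turn":-0.08,"claw":1},
  {"x":0,"y":0,"z":0,"turn":-0.12,"claw":1},
  {"x":0,"y":0,"z":0,"turn":-0.12,"claw":1},
  {"x":0,"y":0,"z":0,"turn":-0.12,"claw":1},
])

```text
clock: 6.3
position: [0.5261, 0.2037, 0.1174]
tcp_rot: [0.224, 3.133, -0.001]
force: [1.3, -4.3, 0.5]
finger_gap: 0.138
grasp_force: 30.0
```

```bash
python3 st.py
```

```text
6.3 [0.52610292 0.20365455 0.11743477] bar heading -8.193403071286653 F [ 1.32249363 -4.34340817  0.46519783] M [-1.0343406  -0.15765045  0.01893584] -0.002363710882491432 0.13797414538632083 29.99285191297531 -1.258597546037928
```

Emit:
servo_tool([
  {"x":0,"y":0,"z":0,"turn":-0.04,"claw":1},
  {"x":0,"y":0,"z":0,"turn":-0.08,"claw":1},
  {"x":0,"y":0,"z":0,"turn":-0.08,"claw":1},
  {"x":0,"y":0,"z":0,"turn":-0.08,"claw":1},
])

```text
clock: 6.8
position: [0.5261, 0.2037, 0.1174]
tcp_rot: [0.421, 3.113, -0.001]
force: [0.4, -5.0, 0.7]
finger_gap: 0.133
grasp_force: 30.0
```

```bash
python3 st.py; python3 st.py;python3 - <<'E'
from h import *
c=bot.read_camera("scene");cv2.imwrite("pics/s2.png",c["color"][...,::-1])
E
python3 st.py
```

```text
6.8 [0.52609016 0.2036581  0.11744562] bar heading -15.402841977551688 F [ 0.4496107  -4.95615742  0.67358001] M [-1.00668593 -0.17095813 -0.00196471] 0.020910424645990133 0.13333605308071245 29.992866218090057 -1.1327432997559816
6.8 [0.52609016 0.2036581  0.11744562] bar heading -15.402841977551688 F [ 0.4496107  -4.95615742  0.67358001] M [-1.00668593 -0.17095813 -0.00196471] 0.020910424645990133 0.13333605308071245 29.992866218090057 -1.1327432997559816
6.85 [0.52610278 0.20364098 0.11745661] bar heading -15.405177139518486 F [ 0.74120346 -5.30109056  0.87011184] M [-1.08056427 -0.17873532  0.02536005] 0.01996150938794017 0.13843585091300592 29.993001222610474 -1.1327224220356118
```

At about 0.62 rad the moment is still about zero, so this nut runs freely. I'll take it on to green.

Emit:
servo_tool([
  {"x":0,"y":0,"z":0,"turn":-0.05,"claw":1},
  {"x":0,"y":0,"z":0,"turn":-0.1,"claw":1},
  {"x":0,"y":0,"z":0,"turn":-0.15,"claw":1},
  {"x":0,"y":0,"z":0,"turn":-0.2,"claw":1},
  {"x":0,"y":0,"z":0,"turn":-0.24,"claw":1},
  {"x":0,"y":0,"z":0,"turn":-0.265,"claw":1},
  {"x":0,"y":0,"z":0,"turn":-0.265,"claw":1},
  {"x":0,"y":0,"z":0,"turn":-0.265,"claw":1},
])

```text
clock: 7.85
position: [0.5261, 0.2035, 0.1174]
tcp_rot: [1.055, 2.959, -0.002]
force: [1.0, -5.4, 1.1]
finger_gap: 0.135
grasp_force: 30.0
```

```bash
python3 st.py
```

```text
7.85 [0.52609102 0.20353085 0.11744993] bar heading -39.25547919725685 F [ 1.04331029 -5.43816724  1.12440631] M [-1.17619368 -0.13064105  0.02940673] 0.022619045921601355 0.13494826599513243 29.993384778499603 -0.7164505363666823
```

Emit:
servo_tool([
  {"x":0,"y":0,"z":0,"turn":0,"claw":0.2},
  {"x":0,"y":0,"z":0,"turn":0,"claw":0.2},
  {"x":0,"y":0,"z":0,"turn":0,"claw":0.2},
  {"x":0,"y":0,"z":0.1,"turn":0,"claw":-0.2},
  {"x":0,"y":0,"z":0.25,"turn":0,"claw":-0.2},
  {"x":0,"y":0,"z":0.4,"turn":0.1,"claw":-0.2},
  {"x":0.06,"y":-0.2,"z":0.46,"turn":0.2,"claw":-0.2},
  {"x":0.12,"y":-0.4,"z":0.46,"turn":0.3,"claw":-0.2},
  {"x":0.12,"y":-0.55,"z":0.46,"turn":0.4,"claw":-0.2},
  {"x":0.12,"y":-0.717,"z":0.46,"turn":0.5,"claw":-0.2},
  {"x":0.12,"y":-0.717,"z":0.46,"turn":0.6,"claw":-0.2},
  {"x":0.12,"y":-0.717,"z":0.46,"turn":0.68,"claw":-0.2},
  {"x":0.12,"y":-0.717,"z":0.46,"turn":0.68,"claw":-0.2},
  {"x":0.12,"y":-0.717,"z":0.46,"turn":0.68,"claw":-0.2},
])

```text
clock: 9.6
position: [0.574, -0.0822, 0.3014]
tcp_rot: [-0.594, 3.085, 0.0]
force: [-0.5, 0.7, 0.2]
finger_gap: 0.594
grasp_force: 0.0
```

```bash
python3 st.py; python3 - <<'E'
from h import *
c=bot.read_camera("wrist");cv2.imwrite("pics/w3.png",c["color"][...,::-1])
E
```

```text
9.6 [ 0.57401527 -0.08216468  0.30143685] bar heading 21.816643611301217 F [-0.53643087  0.71100368  0.18940697] M [ 0.03066001 -0.01601221 -0.00741565] 0.003723253612406552 0.5944515807281334 0.0 -2.2893169512144635
```

View pics/w3.png

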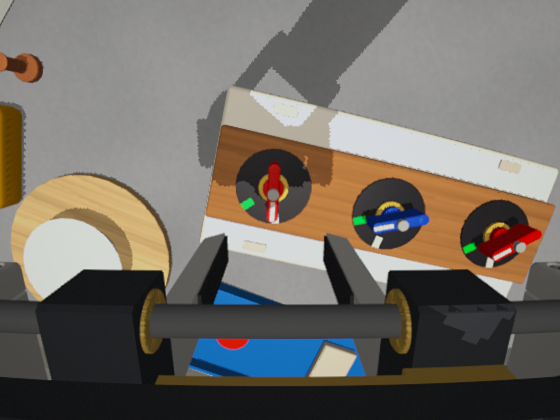

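The wrist picture shows the first nut at (498,241) now pointing at its green mark (470,247). The second red nut is below at (273,185), with its stripe near the white mark and green at (248,204).

```bash
python3 w.py 273 185; echo; python3 w.py 497 240 | tail -6
```

```text
dial ((272.9655456542969, 178.6034698486328), (59.276153564453125, 69.62853240966797), 90.13130950927734) [ 0.56591275 -0.08729257] brass ((273.0496520996094, 187.12802124023438), (30.551219940185547, 30.80204963684082), 97.17756652832031) [ 0.57460819 -0.0836793 ]
green -24.15413579220769 0.04335866251520355 via brass -34.6773369141717
red ((273.0, 190.5), (59.0, 20.0), 90.0) [ 0.57130751 -0.08479723]
box edges heading -68.15173785966522 -157.81950937158425 0.020857584455062788 0.06400430985921478
white [272.76530612 194.03061224] 98 top [ 0.57496335 -0.0836075 ] 22.154328130937245 0.009772058446812457 dial 21.02644791369225 0.018788073103726294
white [272.         210.52564103] 78 top [ 0.59216836 -0.0776334 ] 20.198047731274105 0.027976000981934715 dial 20.0445641149651 0.03937118321703738
white [278.  215.5] 6 top [ 0.59492574 -0.06952473] 31.483700521086092 0.034021309312497965 dial 29.469123076791348 0.0460629655926787

green -36.956219293682835 0.036360810155407736 via brass -30.486383135593524
red ((507.67279052734375, 238.59437561035156), (30.011180877685547, 62.98120880126953), 61.11341857910156) [0.52261452 0.1852619 ]
box edges heading -37.58876782102133 -119.91013555838992 0.0701360553478151 0.04005669147795453
white [520.02439024 247.34146341] 82 top [0.52619933 0.20558227] 77.36323728019293 0.0035785598369493994 dial 86.24003294606402 0.04435751676090504
white [501.73611111 253.81944444] 72 top [0.54130854 0.1886382 ] -40.24695692216004 0.020821149542735274 dial 51.4766602985224 0.03209299783858397
white [488.94520548 262.71232877] 73 top [0.55656499 0.17984456] -35.53387443782244 0.03827674195636387 dial 22.163516561897293 0.04020555043046946
```

Emit:
servo_tool([
  {"x":0.002,"y":-0.004,"z":-0.1,"turn":-0.029,"claw":-0.2},
  {"x":0.002,"y":-0.004,"z":-0.25,"turn":-0.029,"claw":-0.2},
  {"x":0.002,"y":-0.004,"z":-0.36,"turn":-0.029,"claw":-0.2},
  {"x":0.002,"y":-0.004,"z":-0.42,"turn":-0.029,"claw":-0.2},
  {"x":0.002,"y":-0.004,"z":-0.46,"turn":-0.029,"claw":-0.2},
  {"x":0.002,"y":-0.004,"z":-0.46,"turn":-0.029,"claw":-0.2},
  {"x":0.002,"y":-0.004,"z":-0.46,"turn":-0.029,"claw":1},
  {"x":0.002,"y":-0.004,"z":-0.46,"turn":-0.029,"claw":1},
  {"x":0.002,"y":-0.004,"z":-0.46,"turn":-0.029,"claw":1},
  {"x":0.002,"y":-0.004,"z":-0.46,"turn":-0.029,"claw":1},
  {"x":0.002,"y":-0.004,"z":-0.46,"turn":-0.029,"claw":1},
  {"x":0.002,"y":-0.004,"z":-0.46,"turn":-0.029,"claw":1},
  {"x":0.002,"y":-0.004,"z":-0.46,"turn":-0.029,"claw":1},
  {"x":0.002,"y":-0.004,"z":-0.46,"turn":-0.029,"claw":1},
], grip_force=30)

```text
clock: 11.5
position: [0.5749, -0.0845, 0.1176]
tcp_rot: [-0.525, 3.097, -0.001]
force: [0.5, -0.6, 1.4]
finger_gap: 0.136
grasp_force: 30.0
```

```bash
python3 st.py
```

```text
11.5 [ 0.57493879 -0.08451051  0.11763302] bar heading 19.25666289544644 F [ 0.52291701 -0.58663949  1.36790151] M [-0.17044983  0.03547583  0.00359178] -0.0023079830134520307 0.13551747928192232 29.99611258506775 -2.2476599674563715
```

Emit:
servo_tool([
  {"x":0,"y":0,"z":0,"turn":-0.05,"claw":1},
  {"x":0,"y":0,"z":0,"turn":-0.1,"claw":1},
  {"x":0,"y":0,"z":0,"turn":-0.15,"claw":1},
  {"x":0,"y":0,"z":0,"turn":-0.19,"claw":1},
  {"x":0,"y":0,"z":0,"turn":-0.22,"claw":1},
  {"x":0,"y":0,"z":0,"turn":-0.22,"claw":1},
  {"x":0,"y":0,"z":0,"turn":-0.22,"claw":1},
])

```text
clock: 12.38
position: [0.5749, -0.0845, 0.1176]
tcp_rot: [0.014, 3.141, -0.0]
force: [0.4, -1.4, 1.8]
finger_gap: 0.133
grasp_force: 30.0
```

```bash
python3 st.py
```

```text
12.375 [ 0.57491699 -0.08446388  0.11761591] bar heading -0.5037072164927991 F [ 0.39721598 -1.43559117  1.83078259] M [-0.18092776  0.05486338  0.02471533] 0.04760847659781575 0.13310374923352 30.001279413700104 -1.9027961397925819
```

Emit:
servo_tool([
  {"x":0,"y":0,"z":0,"turn":-0.03,"claw":1},
  {"x":0,"y":0,"z":0,"turn":-0.05,"claw":1},
  {"x":0,"y":0,"z":0,"turn":-0.05,"claw":1},
  {"x":0,"y":0,"z":0,"turn":-0.05,"claw":1},
])

```text
clock: 12.88
position: [0.5749, -0.0845, 0.1176]
tcp_rot: [0.137, 3.138, -0.0]
force: [-0.0, -1.2, 3.0]
finger_gap: 0.138
grasp_force: 30.0
```

```bash
python3 st.py
```

```text
12.875 [ 0.57493413 -0.08445709  0.1176411 ] bar heading -5.006744575737514 F [-0.04783659 -1.19233482  3.0462302 ] M [-0.21261567  0.03473313  0.14307595] 0.15671670902520418 0.13771109099529263 30.022539496421814 -1.8241468419800806
```

Resistance is showing: 0.15 N m, a bush twist of about 0.08 rad. One tiny step more to confirm the slope, then back.

Emit:
servo_tool([
  {"x":0,"y":0,"z":0,"turn":-0.02,"claw":1},
  {"x":0,"y":0,"z":0,"turn":-0.02,"claw":1},
  {"x":0,"y":0,"z":0,"turn":-0.02,"claw":1},
])

```text
clock: 13.25
position: [0.5749, -0.0845, 0.1176]
tcp_rot: [0.187, 3.136, -0.0]
force: [-0.0, -0.3, 2.9]
finger_gap: 0.134
grasp_force: 30.0
```

```bash
python3 st.py
```

```text
13.25 [ 0.57493379 -0.08445124  0.1176284 ] bar heading -6.834067620615016 F [-0.01432335 -0.27375259  2.8987709 ] M [-0.1955908  -0.06057012  0.20292676] 0.2043465804308653 0.13352550680415423 30.035287141799927 -1.7922982890728474
```

Slope matches the spring (0.20 N m). Turning back to white.

Emit:
servo_tool([
  {"x":0,"y":0,"z":0,"turn":0.05,"claw":1},
  {"x":0,"y":0,"z":0,"turn":0.1,"claw":1},
  {"x":0,"y":0,"z":0,"turn":0.15,"claw":1},
  {"x":0,"y":0,"z":0,"turn":0.2,"claw":1},
  {"x":0,"y":0,"z":0,"turn":0.25,"claw":1},
  {"x":0,"y":0,"z":0,"turn":0.3,"claw":1},
  {"x":0,"y":0,"z":0,"turn":0.335,"claw":1},
  {"x":0,"y":0,"z":0,"turn":0.35,"claw":1},
  {"x":0,"y":0,"z":0,"turn":0.35,"claw":1},
  {"x":0,"y":0,"z":0,"turn":0.35,"claw":1},
])

```text
clock: 14.5
position: [0.5749, -0.0845, 0.1176]
tcp_rot: [-0.67, 3.069, -0.001]
force: [0.2, -2.1, 3.6]
finger_gap: 0.134
grasp_force: 30.0
```

```bash
python3 st.py
```

```text
14.5 [ 0.57493731 -0.08452184  0.11761993] bar heading 24.624825426383552 F [ 0.15568985 -2.13571934  3.60493336] M [-0.33615373  0.07503354 -0.09175234] -0.020496199722401798 0.13419304761648504 29.995890855789185 -2.3413908451786236
```

Emit:
servo_tool([
  {"x":0,"y":0,"z":0,"turn":0,"claw":0.2},
  {"x":0,"y":0,"z":0,"turn":0,"claw":0.2},
  {"x":0,"y":0,"z":0,"turn":0,"claw":0.2},
  {"x":0,"y":0,"z":0,"turn":0,"claw":0.2},
  {"x":0,"y":0,"z":0.1,"turn":0,"claw":-0.2},
  {"x":0,"y":0,"z":0.25,"turn":0,"claw":-0.2},
  {"x":0,"y":0,"z":0.4,"turn":0,"claw":-0.2},
  {"x":0,"y":0,"z":0.46,"turn":0,"claw":-0.2},
  {"x":0,"y":0,"z":0.46,"turn":0,"claw":-0.2},
  {"x":0,"y":0,"z":0.46,"turn":0,"claw":-0.2},
])

```text
clock: 15.75
position: [0.574, -0.0841, 0.2994]
tcp_rot: [0.67, -3.067, -0.003]
force: [0.1, 0.8, -0.4]
finger_gap: 0.599
grasp_force: 0.0
```

```bash
python3 st.py; python3 w.py 273 185; python3 - <<'E'
from h import *
c=bot.read_camera("wrist");cv2.imwrite("pics/w4.png",c["color"][...,::-1])
E
```

```text
15.75 [ 0.5740391  -0.08409281  0.29936024] bar heading 24.656607287021743 F [ 0.14126148  0.80223599 -0.41459616] M [0.06112198 0.03451907 0.02040103] -0.00017647136701270938 0.5991735956063063 0.0 -2.3419162440014927
dial ((273.79791259765625, 179.17904663085938), (58.063926696777344, 69.37409210205078), 87.10919189453125) [ 0.56554315 -0.08850083] brass ((274.21044921875, 188.60888671875), (30.57578468322754, 30.801137924194336), 122.45482635498047) [ 0.57483764 -0.08369903]
green -22.57414721812766 0.043332989576257246 via brass -34.90866158461777
red ((274.0, 192.0), (60.0, 20.0), 90.0) [ 0.57167864 -0.08536536]
box edges heading -65.35472325285333 -154.97505295981364 0.0207463437427494 0.06480263628797499
white [274.06185567 195.58762887] 97 top [ 0.57517919 -0.08368954] 26.533026541287544 0.01077041672011657 dial 25.51744140976086 0.01989531169311367
white [274.05479452 211.17808219] 73 top [ 0.59073339 -0.07657219] 25.339536382509266 0.02787186118018289 dial 25.05922504678513 0.039243459378005
```

View pics/w4.png

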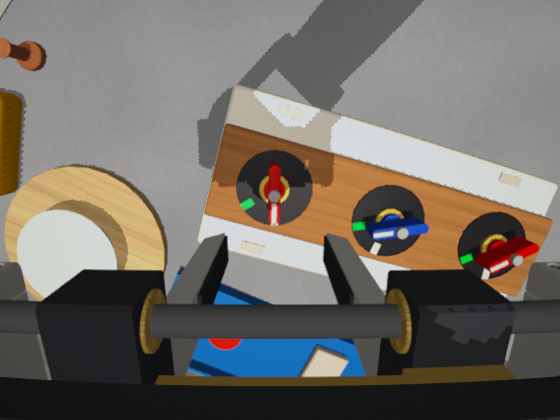

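The second nut at (274,190) is back with its pointer covering its white mark. I'll look straight down on the first nut to confirm it.

Emit:
servo_tool([
  {"x":-0.06,"y":0.15,"z":0,"turn":-0.05,"claw":-0.2},
  {"x":-0.12,"y":0.3,"z":0,"turn":-0.1,"claw":-0.2},
  {"x":-0.12,"y":0.45,"z":0,"turn":-0.1,"claw":-0.2},
  {"x":-0.12,"y":0.6,"z":0,"turn":-0.1,"claw":-0.2},
  {"x":-0.12,"y":0.717,"z":0,"turn":-0.1,"claw":-0.2},
  {"x":-0.12,"y":0.717,"z":0,"turn":-0.1,"claw":-0.2},
  {"x":-0.12,"y":0.717,"z":0,"turn":-0.1,"claw":-0.2},
  {"x":-0.12,"y":0.717,"z":0,"turn":-0.1,"claw":-0.2},
])

```text
clock: 16.85
position: [0.5268, 0.2013, 0.3009]
tcp_rot: [0.425, -3.112, 0.0]
force: [-0.3, 0.2, -0.0]
finger_gap: 0.6
grasp_force: 0.0
```

```bash
python3 st.py; python3 w.py 275 187; python3 - <<'E'
from h import *
c=bot.read_camera("wrist");cv2.imwrite("pics/w5.png",c["color"][...,::-1])
E
```

```text
16.85 [0.52684847 0.20126708 0.30093066] bar heading 15.558458944995976 F [-0.3463917   0.1564342  -0.01034364] M [-0.00776997 -0.00762334 -0.01333328] -0.0019491928105708212 0.5996715900631422 0.0 -1.6783332345148338
dial ((274.0263977050781, 179.36489868164062), (61.2839469909668, 65.7002182006836), 58.39809799194336) [0.51836133 0.19831453] brass ((277.3370056152344, 187.0663604736328), (30.154836654663086, 30.775787353515625), 123.7757797241211) [0.52541357 0.20435603]
green -28.45146808690213 0.04207075308929092 via brass -41.06593505075253
red ((276.39495849609375, 188.9125518798828), (20.805906295776367, 58.061248779296875), 55.7131233215332) [0.52085582 0.20177248]
box edges heading -39.949870783396186 -129.55124025548744 0.06160995931752785 0.022098263497884296
white [277.57281553 194.24271845] 103 top [0.52608075 0.2045366 ] 38.869790268841285 0.009914816093105842 dial 28.80718503452357 0.018595217836547096
white [262.54455446 204.05940594] 101 top [0.54076743 0.19188833] -16.003218388144873 0.02330942030141275 dial -9.219644392221092 0.03332964149237464
white [279.  215.5] 90 top [0.54828739 0.21236963] 25.15761296017211 0.03306228222520229 dial 23.284049442526904 0.04507213913176283
```

View pics/w5.png

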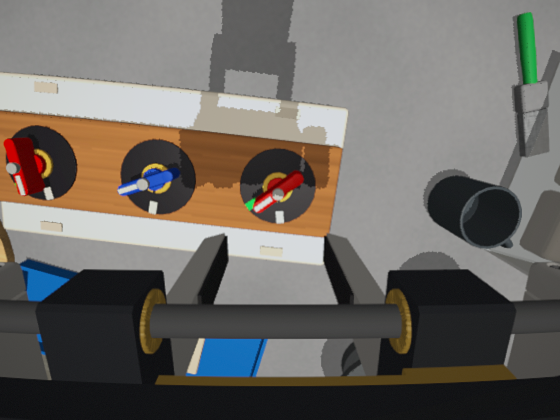

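The first nut at (277,190) points at its green mark (250,206), with the bar at about -40 deg and green at about -40. Everything is in place and clear, so I'm handing in.

```bash
python3 -c "
from bench import bot
print(bot.job_done())"
```

```text
the job is handed in; nothing more can be done
None
```

Job handed in (no verdict shown): the free red nut, at the +y end, is on green; the cross-threaded one, at the other end, was stopped at about 0.2 N m and is back on white; the blue nut wasn't touched.

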